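Vent the desiccator and crack its lid

TASK

The small vacuum desiccator has to be opened without a rush of air over the tubes inside: first let air in by pressing the white vent cap on its trap bottle all the way down for about half a second, then let it spring back up. Then take the lid by its black knob, pull it straight up until it breaks free of its sticky seal, and hold it level over the chamber, open by a finger's width (about 2 cm) and no farther, clear of the seal all round. Finish while still holding the lid there; nothing is put down, and the things standing round the desiccator are left alone.

Things in the scene. Friction and masses are not known exactly. Their poses are not given: they have to be found in the camera images.
- lid_knob (a point): Grip point of the lid's upright black round knob, 28 mm in diameter, on the lid's axis; the knob reaches 20 mm above and 24 mm below this point, the dome's flat top lies 26 mm below it. z up. The lid (0.25 kg) sticks in its seal: a straight pull rises to a peak of 10 to 15 N in the first 1 to 2 mm, then it gives way, and from 7 mm on only its weight is left.
- lid_underside (a point): Centre of the flat underside of the lid, a loose clear dome with a white-edged round flange 136 mm across, 57 mm below lid_knob; level with seal_rim when shut. z is the lid's axis.
- seal_rim (a point): Centre of the chamber's mouth at the seat of the lid, 74 mm above the table; a black rubber bead round the mouth (outside 149 mm) grips over the lid's edge and stands 11 mm above this point. The round white chamber is fixed on a grey base plate 150 x 260 mm. This point's y axis points along the plate to the trap bottle, 135 mm away; z up.
- vent_top (a point): Centre of the top face of the vent cap, a white round sprung cap 27 mm in diameter with a short nozzle on its side, on top of the small upright glass trap bottle at the other end of the base plate; about 136 mm above the table when up. z up.
- vent_cap (a joint): Travel of the vent cap in m: 0 up (sprung), 0.006 fully down; pushed straight down, it starts to move at about 2 N and is fully down at about 5 N; springs back when let go.
- jar_3_mid (a point): Bystander, leave alone: small clear reagent jar with black screw cap, 43 mm across, 72 mm high; this point is its centre, 36 mm above the table. z up.
- vial_mid (a point): Bystander, leave alone: small blue-capped screw vial standing upright, 17 mm across, 50 mm high; this point is its centre, 25 mm above the table. z up.
- strip_block_mid (a point): Bystander, leave alone: black eight-well strip block lying flat, 26 x 130 x 31 mm; this point is its centre, 15.5 mm above the table. z up.
- tip_box_mid (a point): Bystander, leave alone: green pipette-tip box with clear lid, 84 x 101 x 62 mm; this point is its centre, 31 mm above the table. z up.
- swab_box_mid (a point): Bystander, leave alone: white folded carton lying flat, 102 x 152 x 34 mm; this point is its centre, 17 mm above the table. z up.
Mind the look-alikes: they are no part of the job. Leave any brown or pink look-alike of the part that bears lid_knob alone.

How it is judged:
On the way, in this order (a step that is already met when the one before it is completed fails the run):
1. the vent cap is pressed fully down (value of joint vent_cap above 0.0045 m and z of lid_underside in the frame of seal_rim below 0.003 m), for 0.2 s.
2. the vent cap has sprung back up, the lid still shut (value of joint vent_cap below 0.001 m and z of lid_underside in the frame of seal_rim below 0.003 m), for 0.1 s.
3. the lid has broken free of its seal, held by the gripper (z of lid_underside in the frame of seal_rim above 0.006 m and contact force between the fingers and lid above 1 N), for 0.1 s.
At the end, for the whole second after the job is handed in: The gripper still holds the lid, at rest, its underside 10 to 30 mm above its seat, within 15 mm of the chamber's axis sideways, tilted less than 0.12 rad (7 degrees), resting on nothing; the vent cap is up (z of lid_underside in the frame of seal_rim between 0.01 and 0.03 m and horizontal distance between lid_underside and seal_rim below 0.015 m and angle between lid_underside's own z axis and vertical below 0.12 rad and linear speed of lid below 0.02 m/s and contact force between the fingers and lid above 1 N and contact force between lid and desiccator below 0.1 N and value of joint vent_cap below 0.001 m); the arm keeps its last pose, push and grip.
It fails at once if the lid jumps up more than 50 mm above its seat (z of lid_underside in the frame of seal_rim above 0.05 m).
It fails at once if the lid is tipped more than 0.35 rad (angle between lid_underside's own z axis and vertical above 0.35 rad).
It fails at once if a bystander is moved more than 30 mm or knocked over (distance of any of jar_3_mid, vial_mid, strip_block_mid, tip_box_mid, swab_box_mid from where it was at the start of the episode above 0.03 m or angle between any of jar_3_mid, vial_mid, strip_block_mid, tip_box_mid, swab_box_mid's own z axis and vertical above 0.5 rad).
It also fails if it takes over 38 s, if anything falls off the work surface, if the arm or the gripper's body presses on something with over 40 N, if the wrist force passes 120 N, or if a joint passes its speed limit or range.

ROBOT

A 6-joint arm with a two-finger parallel gripper is mounted at the origin on a cart in front of the work surface, level with it; the furniture and walls round the work are solid. World frame = base frame: x ahead of the robot, y to its left, z up, the work surface at z = 0. Lengths are in m, angles in rad, forces in N, time in s.
With the tool pointing down it reaches from about 0.3 to 0.775 m from the base axis. Payload 14.6 kg.
Tool frame: the origin (TCP) lies at the very end of the fingers, on their centre line; the grasp point (between the pads) lies 19 mm behind it; z points along the fingers, y is the line along which they close (so a half turn about z gives the same grasp; the last joint's range is limited). The gripper opens to 94 mm and grips with 3 to 60 N. Pads are 16 mm wide; open, the fingers measure 119 mm over their backs; the gripper's body (75 mm by 177 mm) begins 78 mm behind the grasp point.
Start: joints at [-0.067, 0.3, 1.521, -0, 1.321, -0.067], TCP at [0.55, -0, 0.205] pointing down, gripper open.
Joint ranges: [-3.03, 3.03], [-0.79, 2.21], [0.23, 2.52], [-1.04, 4.18], [0, 3.07], [-2.55, 2.55]. Speed limits (rad/s): [2.22, 2.22, 2.57, 3.14, 3.14, 3.14].

INTERFACE

Orientations are given as [roll, pitch, yaw] about the fixed x, y, z axes, in that order (R = Rz(yaw) Ry(pitch) Rx(roll)).
In Python, from station import ctrl gives the robot as it stands.
- The arm moves only by the tool carry_out, never from a script. Its argument "motion" is text: rows parted by semicolons, each of 7 numbers parted by spaces: the shift along the world's x, y, z in m, then the turn, a rotation vector about the world's x, y, z in degrees, then the closure in counts, from 0 (fully open) to 255 (shut). In form: dx dy dz wx wy wz hand; .... A call has 1 to 20 rows; each row shifts and turns the commanded pose from where the row before left it; what a row does not reach is not made up. A row lasts 1/12 s, in which the tool goes at most 41.7 mm and 7.16 degrees, less where a joint would pass 70% of its speed; a pose out of reach is approached as far as the arm can. A call is refused whole if a number of a shift passes 0.0417 or a number of a turn 7.16, either way. A call with a gripper value outside its range is refused whole. The fingers move at their own pace and stop on an object; "grip_force" is the grip in N (left out, the last holds). Time passes only in rows, so rows that do not move let the fingers close. It gives the time, the measured TCP pose, the force, the opening and the grip force at its end, in the units of the state.
- ctrl.get_obs(): the state, without advancing time (a new reading comes with each control period).
- ctrl.camera(name): name is "scene" or "side" or "wrist"; returns a dict with "pixels" (480x640x3 uint8, red, green, blue), "range_z" (480x640 float32, m along the optical axis (not along the pixel's ray), 0 where there is no reading), "K" (3x3 intrinsics, pixels), "position" and "attitude" of the camera in the world. Camera axes: x right, y up, looking along -z (the intrinsics and any distortion apply to the point x, -y, -z); pixel columns grow to the right and rows downward; lengths in m; the calibration is good to about 2 mm. A picture is of the moment at which its call begins.
- ctrl.hand_in(): hands the job in; it is judged then, once.
The state is a dict: "time_s": time; "qpos": joint angles; "joint_vel": joint speeds; "tau": joint torques, N m; "ee_pos": TCP position; "eef_rot": TCP orientation; "force": force on the tool from outside, world axes, zero at the start; "moment": the same for the moment, N m; "grip_width": finger opening in m; "grip_force": force on a finger pad.
Only numpy, scipy, OpenCV 4.12 (cv2) and the standard library are available. Lean on these libraries where they do the work, as an engineer would, in place of code of your own. Each camera call takes 0.05 s, during which the arm holds its last target. There are 200 camera calls.

## Working session

There is one attempt and no reset: what is moved stays moved. The work goes in short steps, Python scripts to look and compute and a tool call to move; the robot and the scene stay as the last step left them, time stands still between calls to the robot, and variables do not carry over. Pictures are saved under pics/ and viewed, at most 10 in all, crops included, and the job is handed in when it is done.

Besides the shell and the picture viewer there is one more tool, called in YAML: its name, and indented under it one key for each argument. carry_out: Moves the arm, as the interface text tells. Its arguments: {"type":"object","properties":{"motion":{"type":"string"},"grip_force":{"type":"number"}},"required":["motion"]}

```bash
mkdir -p pics
cat > h.py <<'E'
import numpy as np, cv2
from scipy.spatial.transform import Rotation as R
from station import ctrl
def cam(n):
    c=ctrl.camera(n); a=np.array(c["attitude"],float)
    c["R"]=a if a.shape==(3,3) else (R.from_euler('xyz',a).as_matrix() if a.size==3 else None); return c
def cloud(c):
    z=c["range_z"]; K=np.array(c["K"]); v,u=np.mgrid[:480,:640]
    p=np.stack([(u-K[0,2])/K[0,0]*z,-(v-K[1,2])/K[1,1]*z,-z],-1)
    return p@c["R"].T+np.array(c["position"])
def save(n,img): cv2.imwrite("pics/"+n,img[...,::-1])
E
python3 - <<'E'
from h import *
s=cam("scene");d=cam("side")
for c,n in((s,"scene"),(d,"side")):
    save(n+"0.png",c["pixels"]);print(n,c["K"],c["position"],c["attitude"],[k for k in c])
    np.savez(n+".npz",P=cloud(c),I=c["pixels"])
print(ctrl.get_obs())
E
```

```text
scene [[579.21283012   0.         322.9232424 ]
 [  0.         579.21283012 234.25671266]
 [  0.           0.           1.        ]] [ 0.06010892 -0.93293575  0.66916838] [ 1.11134558 -0.02145183 -0.4356004 ] ['pixels', 'range_z', 'K', 'position', 'attitude', 'R']
side [[491.26370971   0.         308.01622687]
 [  0.         491.26370971 238.33073209]
 [  0.           0.           1.        ]] [0.39521448 0.97022486 0.78379947] [ 9.37057104e-01  1.55073892e-03 -2.96817953e+00] ['pixels', 'range_z', 'K', 'position', 'attitude', 'R']
{'time_s': 0.1, 'qpos': array([-6.66012202e-02,  3.00443686e-01,  1.52153272e+00,  7.72822946e-06,
        1.32075510e+00, -6.66002679e-02]), 'joint_vel': array([-0.00076352, -0.00054032, -0.00231366, -0.00017444,  0.00162403,
       -0.00088715]), 'tau': array([ 1.84928511e-03, -5.32644153e+01, -3.53284299e+01,  7.10431044e-02,
        2.34944851e-02, -7.30603051e-05]), 'ee_pos': array([5.49742867e-01, 1.55771612e-05, 2.04921842e-01]), 'eef_rot': array([-3.14045682e+00, -8.32610106e-05,  1.57079341e+00]), 'force': array([-0.34487851, -0.3673208 ,  0.60871139]), 'moment': array([ 0.05587907,  0.02703773, -0.00787449]), 'grip_force': 0.0, 'grip_width': 0.09417378588122143}
```

View pics/scene0.png

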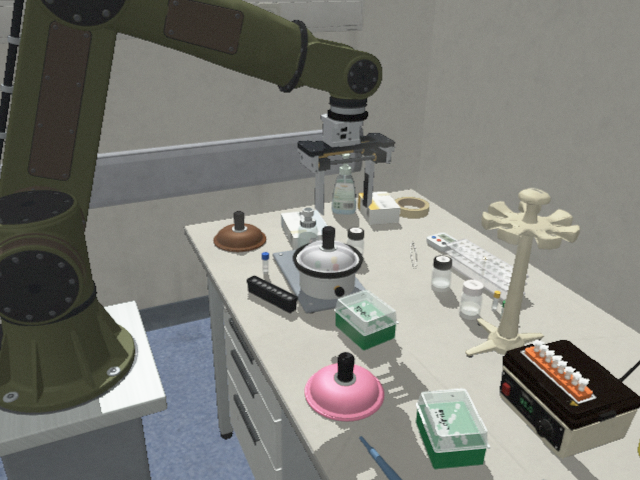

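View pics/side0.png

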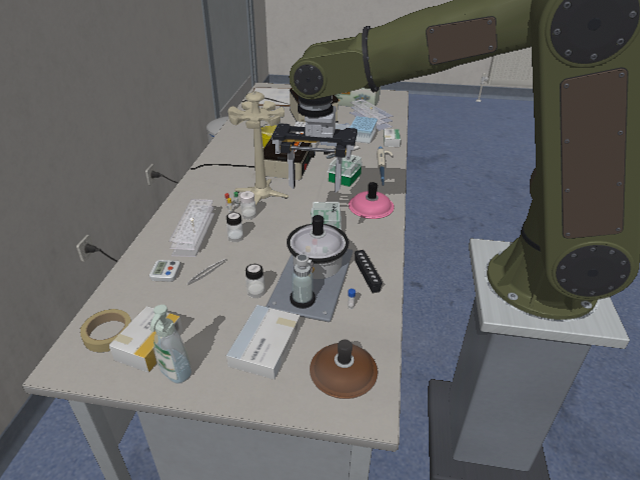

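The clear-domed lid sits on the white chamber: its knob is at scene (328,238) and side (318,225). The look-alikes are pink at scene (345,365) and brown at (239,218). The vent cap is at scene (307,213) and side (302,260). I'll confirm with an enlarged crop and measure.

Run:
```python
from h import *
for n,b in(("scene",(290,195,375,300)),("side",(270,205,365,325))):
    f=np.load(n+".npz");P,I=f["P"],f["I"].astype(int)
    u0,v0,u1,v1=b;p=P[v0:v1,u0:u1].reshape(-1,3);i=I[v0:v1,u0:u1].reshape(-1,3)
    dark=i.max(1)<70
    k=dark&(p[:,2]>.112)&(p[:,2]<.16); q=p[k];print(n,"knob",len(q),q.min(0),q.max(0),np.median(q,0))
    t=q[q[:,2]>.147];print(" knobtop",len(t),t.mean(0) if len(t) else 0, (t.min(0)+t.max(0))/2 if len(t) else 0)
    r=p[dark&(p[:,2]>.078)&(p[:,2]<.092)]
    # rim fit
    A=np.c_[2*r[:,:2],np.ones(len(r))];s=np.linalg.lstsq(A,(r[:,:2]**2).sum(1),rcond=None)[0]
    print(" rim",len(r),s[:2],np.sqrt(s[2]+s[:2]@s[:2]))
    m=(p[:,2]>.125)&(p[:,2]<.145)&~dark;w=p[m]
    print(" vent",len(w),w.min(0),w.max(0)); t=w[w[:,2]>.132];print(len(t),t.mean(0),t.min(0),t.max(0))
f=np.load("side.npz")["I"];save("c1.png",cv2.resize(f[195:325,250:390],None,fx=4,fy=4))
# base plate
```

```text
scene knob 226 [0.52051022 0.01867262 0.11214509] [0.54681675 0.04531284 0.15177558] [0.53099444 0.02680301 0.13621057]
 knobtop 55 [0.53347909 0.0318532  0.14936046] [0.53443931 0.03304189 0.14940434]
 rim 330 [0.53381574 0.03353858] 0.07037229268095892
 vent 106 [0.52035675 0.03075955 0.12542435] [0.55889782 0.18216265 0.14443528]
63 [0.54209939 0.14915422 0.13552961] [0.52035675 0.03324032 0.13211771] [0.55889782 0.18216265 0.14443528]
side knob 185 [0.52329261 0.02726133 0.11221005] [0.54941995 0.05365852 0.15328781] [0.5354595  0.04700262 0.1404096 ]
 knobtop 59 [0.53636581 0.04060995 0.15062533] [0.5361806  0.03970108 0.15022962]
 rim 324 [0.53622209 0.03965528] 0.07070499568503233
 vent 145 [0.52238567 0.03470711 0.12525589] [0.56206545 0.18585894 0.14358464]
104 [0.54662472 0.16749489 0.1359054 ] [0.52238567 0.03470711 0.13201097] [0.56206545 0.18499658 0.14358464]
```

View pics/c1.png

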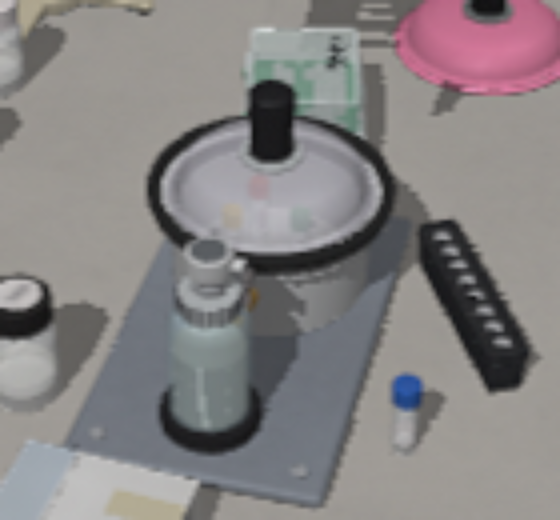

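The crop shows the clear lid with its black knob at (272,120) on the white chamber. The vent cap is at (210,255), with its nozzle pointing toward -x. The pink dome is a separate thing.

Run:
```python
from h import *
for n,b in(("scene",(290,195,330,250)),("side",(285,245,322,300))):
    f=np.load(n+".npz");P=f["P"]
    u0,v0,u1,v1=b;p=P[v0:v1,u0:u1].reshape(-1,3)
    w=p[(p[:,1]>.1)&(p[:,2]>.118)&(p[:,2]<.145)];t=w[w[:,2]>.1325]
    print(n,len(w),(w.min(0),w.max(0)),len(t),t.mean(0),t.min(0),t.max(0))
```

```text
scene 111 (array([0.52728497, 0.15420506, 0.11830244]), array([0.55889782, 0.18216265, 0.13776727])) 51 [0.54561288 0.16777651 0.13491963] [0.53252845 0.15740306 0.13265644] [0.55889782 0.18216265 0.13776727]
side 148 (array([0.52878908, 0.15707187, 0.11801265]), array([0.56206545, 0.18585894, 0.13933089])) 95 [0.54755912 0.17368127 0.13585348] [0.5294243  0.15707187 0.13254934] [0.56206545 0.18467705 0.13933089]
```

carry_out:
  motion: "0 0.04 0.01 0 0 0 255; 0 0.03 0 0 0 0 255; 0 0.03 0 0 0 0 255; 0 0 0 0 0 0 255; 0 0 0 0 0 0 255; 0 0 0 0 0 0 255"
  grip_force: 20

```text
time_s: 0.6
ee_pos: [0.5499, 0.0997, 0.2151]
eef_rot: [-3.141, 0.0, 1.571]
force: [1.0, -0.6, -0.4]
grip_width: 0.0573
grip_force: 0.0
```

Run:
```python
from h import *
c=cam("wrist");save("w1.png",c["pixels"]);P=cloud(c);print(c["position"],c["attitude"])
np.savez("w1.npz",P=P,I=c["pixels"])
```

```text
[0.5496364  0.18214078 0.39434845] [-0.28234779  0.00165391  0.00143705]
```

View pics/w1.png

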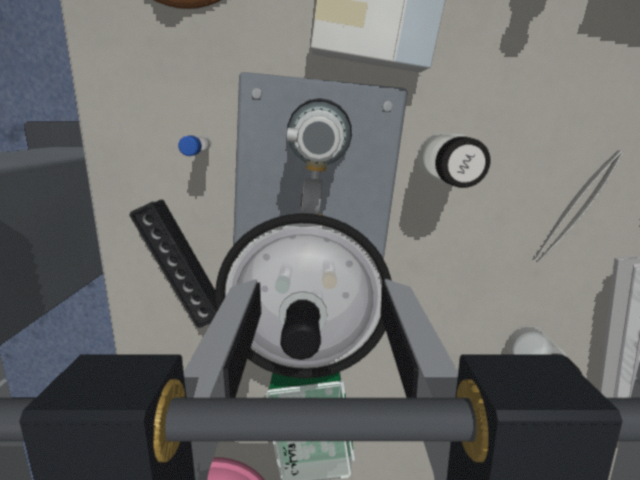

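The wrist view shows the vent cap at (320,136) with its nozzle to the left, and the lid knob top at (301,338) between the fingers.

Run:
```python
from h import *
f=np.load("w1.npz");P=f["P"];p=P[100:170,280:355].reshape(-1,3);t=p[(p[:,2]>.131)&(p[:,2]<.145)]
print(len(t),t.mean(0),t.min(0),t.max(0),P[136,320])
p=P[300:362,275:325].reshape(-1,3);t=p[(p[:,2]>.145)&(p[:,2]<.16)]
print(len(t),t.mean(0),t.min(0),t.max(0))
```

```text
1583 [0.54665712 0.17248073 0.13583606] [0.52762175 0.15888784 0.13101364] [0.5608244  0.18484137 0.1394984 ] [0.54895831 0.17304366 0.13639862]
1231 [0.53581332 0.04001365 0.1500894 ] [0.52174461 0.02460952 0.14500136] [0.54914739 0.05215753 0.15268723]
```

carry_out:
  motion: "0 0.035 0 0 0 0 255; -0.003 0.035 0 0 0 0 255; 0 0 -0.035 0 0 0 255; 0 0 -0.02 0 0 0 255; 0 0 0 0 0 0 255; 0 0 0 0 0 0 255; 0 0 0 0 0 0 255"

```text
time_s: 1.23
ee_pos: [0.5478, 0.1693, 0.162]
eef_rot: [3.14, -0.0, 1.57]
force: [-0.9, -1.4, -0.4]
grip_width: 0.0069
grip_force: 0.0
```

carry_out:
  motion: "-0.001 0.003 -0.01 0 0 0 255; 0 0 -0.01 0 0 0 255; 0 0 -0.004 0 0 0 255; 0 0 -0.002 0 0 0 255; 0 0 -0.002 0 0 0 255; 0 0 -0.001 0 0 0 255; 0 0 0 0 0 0 255"

```text
time_s: 1.82
ee_pos: [0.5459, 0.173, 0.1316]
eef_rot: [-3.141, 0.0, 1.571]
force: [-3.3, -0.9, 4.4]
grip_width: 0.0006
grip_force: 2.1
```

carry_out:
  motion: "0 0 -0.001 0 0 0 255; 0 0 -0.001 0 0 0 255; 0 0 0 0 0 0 255; 0 0 0 0 0 0 255"

```text
time_s: 2.15
ee_pos: [0.5461, 0.173, 0.1302]
eef_rot: [3.141, -0.0, 1.571]
force: [-4.3, -1.7, 9.3]
grip_width: 0.0006
grip_force: 4.8
```

carry_out:
  motion: "0 0 -0.001 0 0 0 255; 0 0 0 0 0 0 255; 0 0 0 0 0 0 255; 0 0 0 0 0 0 255; 0 0 0 0 0 0 255; 0 0 0 0 0 0 255"

```text
time_s: 2.65
ee_pos: [0.5462, 0.1731, 0.1301]
eef_rot: [3.14, -0.0, 1.571]
force: [-8.0, -1.9, 17.0]
grip_width: 0.0003
grip_force: 8.8
```

carry_out:
  motion: "0 0 0.003 0 0 0 255; 0 0 0.01 0 0 0 255; 0 0 0.03 0 0 0 255; 0 0 0.03 0 0 0 255; 0 0 0 0 0 0 0; 0 0 0 0 0 0 0; 0 0 0 0 0 0 0"

```text
time_s: 3.23
ee_pos: [0.5458, 0.173, 0.2009]
eef_rot: [-3.141, 0.0, 1.571]
force: [-0.5, 0.1, -0.4]
grip_width: 0.0167
grip_force: 0.0
```

Run:
```python
from h import *
P=cloud(cam("side"));p=P[245:300,285:322].reshape(-1,3)
w=p[(p[:,1]>.1)&(p[:,2]>.118)&(p[:,2]<.145)];t=w[w[:,2]>.1325];print(len(t),t.mean(0))
o=ctrl.get_obs();print(o["ee_pos"],o["force"],o["grip_width"])
```

```text
92 [0.54805258 0.17393766 0.13620382]
[0.54561096 0.17289827 0.200392  ] [ 0.17119983 -0.00621207  0.04220659] 0.021175206562959206
```

carry_out:
  motion: "-0.01 -0.034 0 0 0 0 0; 0 -0.035 0 0 0 0 0; 0 -0.035 0 0 0 0 0; 0 -0.03 0 0 0 0 0; 0 0 0 0 0 0 0; 0 0 0 0 0 0 0; 0 0 0 0 0 0 0; 0 0 0 0 0 0 0; 0 0 0 0 0 0 0; 0 0 0 0 0 0 0"

```text
time_s: 4.12
ee_pos: [0.5359, 0.0398, 0.2013]
eef_rot: [-3.141, -0.0, 1.572]
force: [0.3, 0.7, -0.3]
grip_width: 0.0873
grip_force: 0.0
```

Run:
```python
from h import *
c=cam("wrist");P=cloud(c);I=c["pixels"].astype(int);save("w2.png",c["pixels"])
m=(P[...,2]>.146)&(P[...,2]<.158)&(I.max(2)<90)&(abs(P[...,0]-.5355)<.03)&(abs(P[...,1]-.039)<.03)
t=P[m];print(len(t),t.mean(0),t.min(0),t.max(0))
o=ctrl.get_obs();print(o["ee_pos"],o["force"],o["grip_width"])
```

```text
1549 [0.53551888 0.03929029 0.15028756] [0.52181123 0.02453926 0.14603867] [0.54913199 0.05191432 0.1528241 ]
[0.53595021 0.03967393 0.2013462 ] [-0.23438328 -0.46026015 -0.0079538 ] 0.09156250798503454
```

View pics/w2.png

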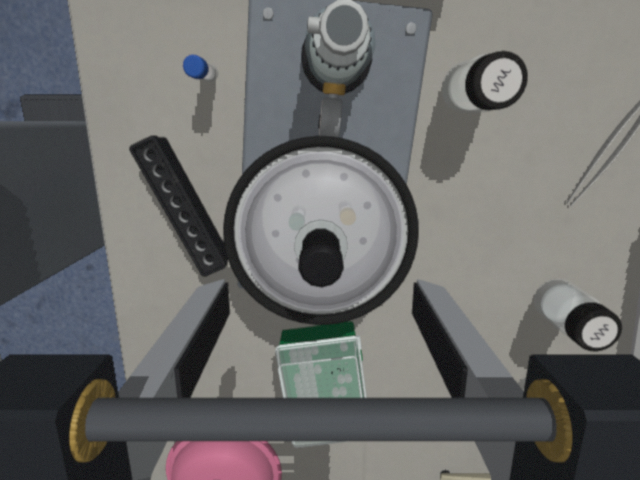

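The knob top at (320,263) is centred between the open fingers, and the vent cap at (345,28) is up. I'll lower and grip.

carry_out:
  motion: "0 -0.001 -0.03 0 0 0 0; 0 0 -0.03 0 0 0 0; 0 0 -0.015 0 0 0 0; 0 0 -0.008 0 0 0 0; 0 0 -0.004 0 0 0 0; 0 0 0 0 0 0 255; 0 0 0 0 0 0 255; 0 0 0 0 0 0 255; 0 0 0 0 0 0 255; 0 0 0 0 0 0 255; 0 0 0 0 0 0 255; 0 0 0 0 0 0 255; 0 0 0 0 0 0 255; 0 0 0 0 0 0 255; 0 0 0 0 0 0 255; 0 0 0 0 0 0 255"
  grip_force: 40

```text
time_s: 5.5
ee_pos: [0.536, 0.038, 0.1144]
eef_rot: [3.142, 0.0, 1.571]
force: [0.3, 0.4, -0.9]
grip_width: 0.0275
grip_force: 40.0
```

carry_out:
  motion: "0 0 0.001 0 0 0 255; 0 0 0.001 0 0 0 255; 0 0 0.001 0 0 0 255; 0 0 0.001 0 0 0 255; 0 0 0 0 0 0 255"
  grip_force: 55

```text
time_s: 5.92
ee_pos: [0.5359, 0.038, 0.1189]
eef_rot: [-3.141, -0.0, 1.571]
force: [-3.7, -1.4, 0.6]
grip_width: 0.0274
grip_force: 55.0
```

carry_out:
  motion: "0 0 0.002 0 0 0 255; 0 0 0.002 0 0 0 255; 0 0 0.002 0 0 0 255; 0 0 0.002 0 0 0 255; 0 0 0.002 0 0 0 255; 0 0 0.002 0 0 0 255; 0 0 0 0 0 0 255; 0 0 0 0 0 0 255; 0 0 0 0 0 0 255"

```text
time_s: 6.67
ee_pos: [0.5359, 0.038, 0.1303]
eef_rot: [-3.141, -0.0, 1.571]
force: [-0.2, 0.3, -2.5]
grip_width: 0.0273
grip_force: 55.0
```

Run:
```python
from h import *
c=cam("side");save("s2.png",cv2.resize(c["pixels"][195:325,250:390],None,fx=4,fy=4))
o=ctrl.get_obs();print(o["ee_pos"],o["force"],o["moment"],o["grip_width"])
```

```text
[0.5359262  0.03799789 0.13032625] [-0.58353701  0.28536341 -2.15692347] [ 0.0453471  -0.03759785 -0.03793286] 0.027377398208829586
```

View pics/s2.png

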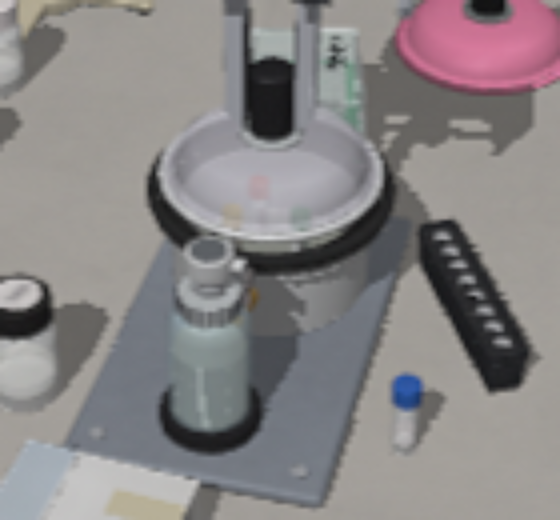

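The lid is free and level, about 16 mm up. Its flange is above the bead, and the wrist carries only its weight (2.4 N). I'll raise it to 20 mm.

carry_out:
  motion: "0 0 0.002 0 0 0 255; 0 0 0.002 0 0 0 255; 0 0 0 0 0 0 255; 0 0 0 0 0 0 255; 0 0 0 0 0 0 255; 0 0 0 0 0 0 255"

```text
time_s: 7.22
ee_pos: [0.536, 0.038, 0.1344]
eef_rot: [-3.141, 0.0, 1.571]
force: [-0.5, 0.1, -2.5]
grip_width: 0.0274
grip_force: 55.0
```

Run:
```python
from h import *
P=cloud(cam("side"));p=P[195:245,300:335].reshape(-1,3)
t=p[(abs(p[:,0]-.536)<.012)&(abs(p[:,1]-.039)<.014)&(p[:,2]<.19)]
print("knob top z",np.percentile(t[:,2],[90,97]))
o=ctrl.get_obs();print(o["time_s"],o["ee_pos"],o["force"],o["grip_width"],o["grip_force"])
if o["ee_pos"][2]>.131 and -4<o["force"][2]<-1: print(ctrl.hand_in())
```

```text
knob top z [0.17093383 0.17209819]
7.2667 [0.53594137 0.03798518 0.13436834] [ 0.59362398  0.58709599 -2.53769889] 0.02710485750665772 54.999003410339355
the job is handed in; nothing more can be done
None
```

I pressed the vent cap fully down and let it spring back, then pulled the lid free and handed the job in with it still held level about 2 cm above its seat; no verdict was shown.

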